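# Find the fuel-gas outlet by its left-hand thread and uncap it

## Task

Take the blanking cap off the fuel-gas outlet so that the torch hose can be fitted, and stand it gently, mouth down, wholly on the black rubber pad. The two outlet posts look alike, but fuel gas has a left-hand thread (it undoes clockwise) and oxygen a right-hand one: find out by gently turning a cap a little both ways, without forcing a cap that is tight and crushing its washer. Leave the oxygen cap screwed down snug, and do not disturb the pliers, the brush or the bottle.

Things in the scene. Friction and masses are not known exactly. Their poses are not given: they have to be found in the camera images.
- outlet_a: bench gas outlet post a, bolted down: steel foot flange 84 mm across, brass column, small black valve knob on its +x side, 44 mm up. The two posts look exactly alike and change places between runs; one has a left-hand, one a right-hand thread; the names do not tell which. Origin: centre of the underside, z up; the sealing face (washer top) lies 80 mm above it
- cap_a: blanking cap on outlet_a: round, fluted steel, 52 mm across (grip any diameter), 40 mm high, 360 g. Origin: centre of its open rim, z up. Stiff at first either way (0.2 to 0.4 N m). Turned to loosen, it climbs, pushes the hand up and soon eases; out of the thread after about 125 degrees (10 mm of rise). Turned to tighten, it draws the hand down and stiffens, blocked within 0.2 rad
- spigot_a (a point): centre of the top of the threaded brass spigot of outlet_a (under the cap), 110 mm above the foot. The spigot is 30 mm high, 38 mm across its coarse three-start thread (30 mm of rise per turn, about 1.5 mm of axial play). A sprung valve stem in its middle pushes the screwed-on cap up with about 26 N, half that after 4 mm of rise, then no more
- seal_a: red fibre sealing washer, 51 mm outside, 2 mm thick, on which cap_a sits (fixed to outlet_a). Origin at the centre of its underside, 78 mm above the foot of the post. A press of more than 45 N from the cap crushes it: tightening with fingers that grip 25 N slips before that, a 60 N grip does not
- outlet_b: bench gas outlet post b, bolted down: steel foot flange 84 mm across, brass column, small black valve knob on its +x side, 44 mm up. The two posts look exactly alike and change places between runs; one has a left-hand, one a right-hand thread; the names do not tell which. Origin: centre of the underside, z up; the sealing face (washer top) lies 80 mm above it
- cap_b: blanking cap on outlet_b: round, fluted steel, 52 mm across (grip any diameter), 40 mm high, 360 g. Origin: centre of its open rim, z up. Stiff at first either way (0.2 to 0.4 N m). Turned to loosen, it climbs, pushes the hand up and soon eases; out of the thread after about 125 degrees (10 mm of rise). Turned to tighten, it draws the hand down and stiffens, blocked within 0.2 rad
- spigot_b (a point): centre of the top of the threaded brass spigot of outlet_b (under the cap), 110 mm above the foot. The spigot is 30 mm high, 38 mm across its coarse three-start thread (30 mm of rise per turn, about 1.5 mm of axial play). A sprung valve stem in its middle pushes the screwed-on cap up with about 26 N, half that after 4 mm of rise, then no more
- seal_b: red fibre sealing washer, 51 mm outside, 2 mm thick, on which cap_b sits (fixed to outlet_b). Origin at the centre of its underside, 78 mm above the foot of the post. A press of more than 45 N from the cap crushes it: tightening with fingers that grip 25 N slips before that, a 60 N grip does not
- rubber_pad: black rubber block lying on the bench, loose, 76 (x) x 88 (y) x 22 mm high; origin at the centre of its underside, top face 22 mm above it
- pliers_1: pliers with one red and one white handle, 59 x 193 x 12 mm, lying on the bench; origin under their middle; a bystander
- bristle_pad: round brush head, 60 mm across, 31 mm high, bristles up; origin at the centre of its underside; a bystander
- flux_bottle: white dropper bottle, 42 mm across, 120 mm high, standing on the bench; origin at the centre of its underside; a bystander
- mark_a (a point): red painted mark on the top of cap_a, 20 mm out from the cap's axis on the cap's +x side; while the cap is tight it points to the same side of the post as the valve knob (the post's +x)
- mark_b (a point): red painted mark on the top of cap_b, 20 mm out from the cap's axis on the cap's +x side; while the cap is tight it points to the same side of the post as the valve knob (the post's +x)
Mind the look-alikes: they are no part of the job. What is shaped like the cap_a but turquoise or yellow is not meant.

How it is judged:
On the way, in this order (a step that is already met when the one before it is completed fails the run):
1. the cap with the left-hand thread (fuel gas) is being unscrewed: it has risen 3 to 8 mm on its thread by turning clockwise (((z of cap_a in the frame of outlet_a between 0.083 and 0.088 m and horizontal distance between cap_a and outlet_a below 0.004 m and y of mark_a in the frame of outlet_a below -0.006 m) or (z of cap_b in the frame of outlet_b between 0.083 and 0.088 m and horizontal distance between cap_b and outlet_b below 0.004 m and y of mark_b in the frame of outlet_b below -0.006 m))), for 0.1 s.
2. a cap is lifted clear of its spigot ((z of cap_a in the frame of outlet_a above 0.115 m or z of cap_b in the frame of outlet_b above 0.115 m)), for 0.1 s.
At the end, for the whole second after the job is handed in: the fuel-gas cap stands mouth down on the rubber pad, its centre within 16 mm (x) and 22 mm (y) of the pad's centre, upright within 0.1 rad and at rest; the oxygen cap is still screwed down on its post, risen less than 1.6 mm (((x of cap_a in the frame of rubber_pad between -0.016 and 0.016 m and y of cap_a in the frame of rubber_pad between -0.022 and 0.022 m and z of cap_a in the frame of rubber_pad between 0.019 and 0.026 m and angle between cap_a's own z axis and vertical below 0.1 rad and linear speed of cap_a below 0.02 m/s and z of cap_b in the frame of outlet_b below 0.0816 m) or (x of cap_b in the frame of rubber_pad between -0.016 and 0.016 m and y of cap_b in the frame of rubber_pad between -0.022 and 0.022 m and z of cap_b in the frame of rubber_pad between 0.019 and 0.026 m and angle between cap_b's own z axis and vertical below 0.1 rad and linear speed of cap_b below 0.02 m/s and z of cap_a in the frame of outlet_a below 0.0816 m))); the robot touches nothing.
It fails at once if a cap presses its sealing washer with more than 45 N (over-tightened or pushed down) (contact force between cap_a and seal_a above 45 N or contact force between cap_b and seal_b above 45 N).
It fails at once if the cap with the right-hand thread (oxygen) is unscrewed: risen 3 to 8 mm on its thread by turning anticlockwise ((z of cap_a in the frame of outlet_a between 0.083 and 0.088 m and horizontal distance between cap_a and outlet_a below 0.004 m and y of mark_a in the frame of outlet_a above 0.006 m) or (z of cap_b in the frame of outlet_b between 0.083 and 0.088 m and horizontal distance between cap_b and outlet_b below 0.004 m and y of mark_b in the frame of outlet_b above 0.006 m)).
It fails at once if a cap is let fall (faster than 0.4 m/s while not held) ((linear speed of cap_a above 0.4 m/s and contact force between the fingers and cap_a below 0.3 N) or (linear speed of cap_b above 0.4 m/s and contact force between the fingers and cap_b below 0.3 N)).
It fails at once if the pliers, the brush or the bottle are moved by more than 30 mm (distance of any of pliers_1, bristle_pad, flux_bottle from where it was at the start of the episode above 0.03 m).
It also fails if it takes over 72 s, if anything falls off the work surface, if the arm or the gripper's body presses on something with over 40 N, if the wrist force passes 120 N, or if a joint passes its speed limit or range.

## Robot

A 6-joint arm with a two-finger parallel gripper is mounted at the origin on a cart in front of the work surface, level with it; the furniture and walls round the work are solid. World frame = base frame: x ahead of the robot, y to its left, z up, the work surface at z = 0. Lengths are in m, angles in rad, forces in N, time in s.
With the tool pointing down it reaches from about 0.25 to 0.775 m from the base axis. Payload 4 kg.
Tool frame: the origin (TCP) lies at the very end of the fingers, on their centre line; the grasp point (between the pads) lies 19 mm behind it; z points along the fingers, y is the line along which they close (so a half turn about z gives the same grasp; the last joint's range is limited). The gripper opens to 94 mm and grips with 3 to 60 N. Pads are 16 mm wide; open, the fingers measure 119 mm over their backs; the gripper's body (75 mm by 177 mm) begins 78 mm behind the grasp point.
Start: joints at [-1.444, 0.087, 1.371, -0, 1.684, -0.103], TCP at [0.125, -0.536, 0.206] pointing down, gripper open.
Joint ranges: [-3.1, 3.1], [-0.76, 2.03], [0.27, 2.55], [-1.08, 4.22], [0.17, 2.65], [-2.57, 2.57]. Speed limits (rad/s): [2.79, 2.79, 3.14, 3.14, 3.14, 3.14].

## Interface

Orientations are given as [roll, pitch, yaw] about the fixed x, y, z axes, in that order (R = Rz(yaw) Ry(pitch) Rx(roll)).
In Python, from bench import robot, vision gives the robot as it stands.
- The arm moves only by the shell command python3 -m crank 'ROWS'. ROWS is JSON, a list of rows, each a list of 3 entries, a list of its own where there are three numbers: the closure, from 0 (fully open) to 1 (shut), then the shift along the tool's x, y, z in m, then the turn, a rotation vector about the tool's x, y, z in degrees. A call has 1 to 8 rows; each row shifts and turns the commanded pose from where the row before left it, along the tool's axes as they then stand; what a row does not reach is not made up. A row lasts 1/10 s, in which the tool goes at most 50 mm and 8.59 degrees, less where a joint would pass 70% of its speed; a pose out of reach is approached as far as the arm can. A call with a gripper value outside its range is refused whole. The fingers move at their own pace and stop on an object; the grip force is fixed at half the most. Time passes only in rows, so rows that do not move let the fingers close. It gives the time, the measured TCP pose, the force, the opening and the grip force at its end, in the units of the state.
- robot.get_obs(): the state, without advancing time (a new reading comes with each control period).
- vision.snapshot(name): name is "scene" or "top" or "wrist"; returns a dict with "color" (400x640x3 uint8, red, green, blue), "z_map" (400x640 float32, m along the optical axis (not along the pixel's ray), 0 where there is no reading), "fx", "fy", "cx", "cy" (pixels), "R" (3x3) and "t" (3): a world point X has camera coordinates R X + t. Camera axes: x right, y down, z forward; pixel columns grow to the right and rows downward; lengths in m; the calibration is good to about 2 mm. A picture is of the moment at which its call begins.
- robot.close_job(): hands the job in; it is judged then, once.
The state is a dict: "time": time; "joint_positions": joint angles; "qvel": joint speeds; "joint_torque": joint torques, N m; "tool_pos": TCP position; "ee_rot": TCP orientation; "wrist_force": force on the tool from outside, world axes, zero at the start; "wrist_torque": the same for the moment, N m; "width": finger opening in m; "finger_force": force on a finger pad.
Only numpy, scipy, OpenCV 4.12 (cv2) and the standard library are available. Lean on these libraries where they do the work, as an engineer would, in place of code of your own. Each camera call takes 0.05 s, during which the arm holds its last target. There are 200 camera calls.

## Working session

There is one attempt and no reset: what is moved stays moved. The work goes in short steps, Python scripts to look and compute and a shell command to move; the robot and the scene stay as the last step left them, time stands still between calls to the robot, and variables do not carry over. Pictures are saved under pics/ and viewed, at most 10 in all, crops included, and the job is handed in when it is done.

```bash
mkdir -p pics; ls; python3 - <<'E'
from bench import robot, vision
import cv2,numpy as np
print(robot.get_obs())
for n in("top","scene"):
    s=vision.snapshot(n); np.savez(f"{n}.npz",**s)
    cv2.imwrite(f"pics/{n}1.png",s["color"][:,:,::-1]); print(n,s["R"],s["t"],s["fx"],s["cx"],s["cy"])
E
```

```text
pics
{'time': 0.0, 'joint_positions': array([-1.44410353e+00,  8.79462381e-02,  1.37222541e+00, -2.06745102e-05,
        1.68358060e+00, -1.03094458e-01]), 'qvel': array([ 0.00169596, -0.00054371, -0.00054886,  0.00171169,  0.00027885,
       -0.00118916]), 'joint_torque': array([-6.20433493e-04, -3.40180349e+01, -3.02432477e+01,  7.16757914e-02,
        3.30715394e-02, -1.81300757e-04]), 'tool_pos': array([ 0.12519704, -0.53501067,  0.20432359]), 'ee_rot': array([-3.13944240e+00, -2.01809706e-04,  2.29784734e-01]), 'wrist_force': array([ 0.07200143, -0.24496866,  0.10940622]), 'wrist_torque': array([-0.02571505, -0.01579211, -0.04295503]), 'finger_force': 0.0, 'width': 0.09434001962819266}
top [[-0.00216521 -0.99957903 -0.02893224]
 [-0.98574844  0.00700024 -0.16808037]
 [ 0.16821215  0.02815598 -0.98534863]] [0.07725134 0.57460509 1.05440175] 441.8905066306834 323.3788066241873 194.62210900965312
scene [[-0.85444229 -0.51942311  0.011314  ]
 [-0.40614617  0.65420655 -0.63801181]
 [ 0.32399639 -0.54973941 -0.76994345]] [0.50932616 0.23778006 0.97860477] 414.3809685710455 311.73519019072364 204.37099137836657
```

View pics/top1.png

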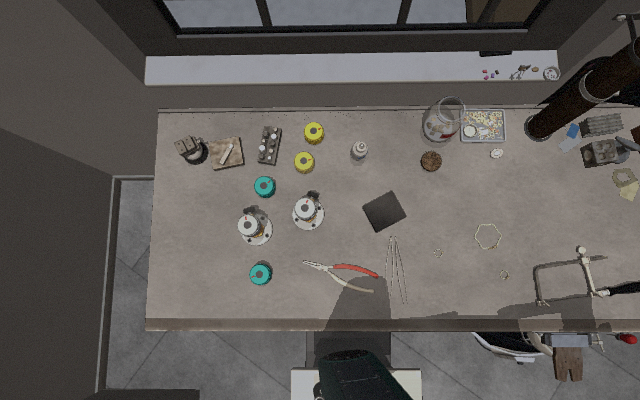

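View pics/scene1.png

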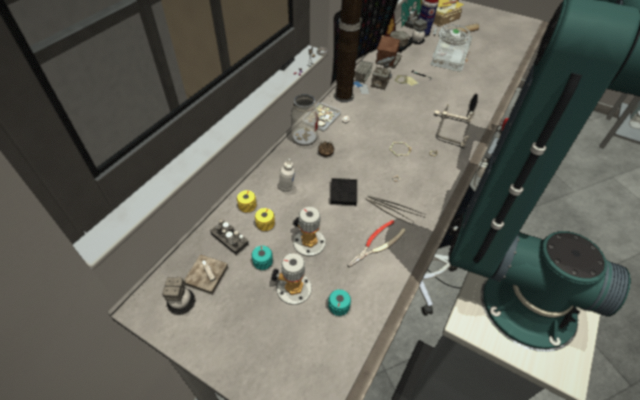

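The steel-grey caps sit on the posts at top (249,225) and (305,208). Look-alikes are turquoise at (264,187) and (260,274), and yellow at (314,132) and (304,162). The pad is at (384,211), the pliers at (340,273), the bottle at (360,150) and the brush at (431,161). I choose the two steel caps on brass posts, and check them in a close crop.

```bash
cat > h.py <<'E'
import numpy as np,cv2
def ray(s,u,v,z):
    R,t=s["R"],s["t"]; d=R.T@np.array([(u-s["cx"])/s["fx"],(v-s["cy"])/s["fy"],1]); c=-R.T@t
    return c+d*(z-c[2])/d[2]
def dep(s,u,v):
    R,t=s["R"],s["t"]; z=float(s["z_map"][int(v),int(u)]); return R.T@(np.array([(u-s["cx"])/s["fx"]*z,(v-s["cy"])/s["fy"]*z,z])-t)
def cloud(s):
    v,u=np.mgrid[:400,:640]; z=s["z_map"].astype(float)
    p=np.stack([(u-s["cx"])/s["fx"]*z,(v-s["cy"])/s["fy"]*z,z],-1)
    return (p-s["t"])@s["R"], z>0
E
python3 - <<'E'
from h import *
s=dict(np.load("top.npz")); P,ok=cloud(s)
def comp(name,m,box):
    k=np.zeros_like(m); x0,y0,x1,y1=box; k[y0:y1,x0:x1]=m[y0:y1,x0:x1]
    n,l,st,c=cv2.connectedComponentsWithStats(k.astype(np.uint8)); i=1+st[1:,4].argmax(); q=P[l==i]
    print(name,st[i],c[i],"mid",(q.min(0)+q.max(0)).round(4)/2,"med",np.median(q,0).round(4),"ext",np.ptp(q,axis=0).round(3)); return l==i,c[i]
top=ok&(abs(P[...,2]-.12)<.01)
for b in ((230,205,275,245),(285,190,330,230)):
    m,c=comp("cap",top,b); (u,v),r=cv2.minEnclosingCircle(np.argwhere(m)[:,::-1].astype(np.float32)); print(u,v,r,ray(s,u,v,.12).round(4))
    hsv=cv2.cvtColor(s["color"],cv2.COLOR_RGB2HSV)
    red=m&((hsv[...,0]<10)|(hsv[...,0]>172))&(hsv[...,1]>110); print("red",red.sum(),np.argwhere(red).mean(0)[::-1] if red.any() else"", ray(s,*np.argwhere(red).mean(0)[::-1],.12) if red.any() else "")
pad=ok&(abs(P[...,2]-.022)<.012)&(s["color"].max(2)<75)
m,c=comp("pad",pad,(355,185,412,238)); (cc,wh,a)=cv2.minAreaRect(np.float32(P[m][:,:2])); print("pad",cc,wh,a)
for n,(u,v) in dict(pl=(340,268),brush=(431,161),bot=(360,150),t1=(264,187),t2=(260,274)).items(): print(n,dep(s,u,v).round(3))
a=cv2.resize(s["color"][175:255,225:345],(720,480),interpolation=cv2.INTER_CUBIC); cv2.imwrite("pics/crop1.png",a[:,:,::-1])
E
```

```text
cap [237 214  23  22 387] [247.64857881 224.60206718] mid [0.49445 0.2493  0.1176 ] med [0.493  0.2484 0.1198] ext [0.05  0.052 0.015]
247.84848022460938 224.77272033691406 11.318449020385742 [0.4932 0.2482 0.12  ]
red 3 [245.33333333 218.        ] [0.50903571 0.25451509 0.12      ]
cap [294 197  22  23 380] [304.74736842 207.90526316] mid [0.53295 0.1171  0.11835] med [0.5317 0.1156 0.1197] ext [0.052 0.05  0.017]
305.0 208.0 11.180439949035645 [0.5317 0.1155 0.12  ]
red 4 [306.5 201. ] [0.54814354 0.11204052 0.12      ]
pad [ 363  191   43   41 1002] [383.73552894 211.31936128] mid [ 0.53675 -0.07855  0.01905] med [ 0.5363 -0.0778  0.0218] ext [0.102 0.106 0.017]
pad (0.5364981889724731, -0.07814455032348633) (0.07521317154169083, 0.08643247187137604) 27.809980392456055
pl [ 0.394  0.034 -0.003]
brush [ 0.666 -0.203  0.019]
bot [ 0.675 -0.016  0.102]
t1 [0.598 0.226 0.038]
t2 [0.38  0.231 0.042]
```

View pics/crop1.png

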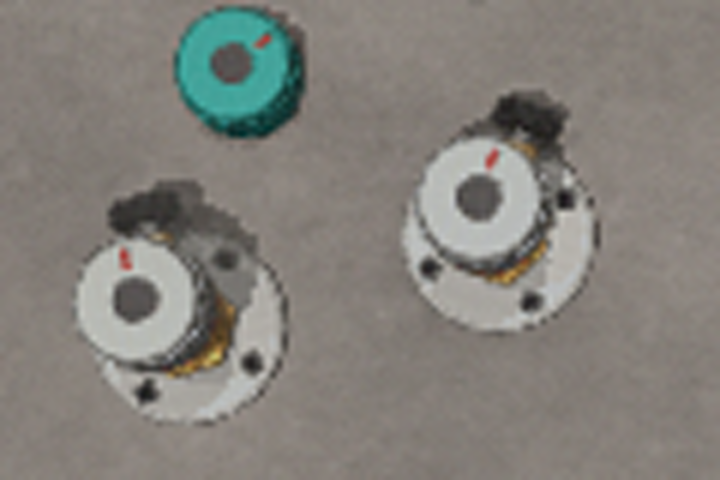

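The crop shows two steel caps on brass posts, with red marks toward the knobs at crop (125,258) and (492,158). Positions fit: cap tops are 0.12 m up and the radii are right. L is at (0.493,0.248), R at (0.532,0.1155), and the pad centre at (0.5365,-0.078). I go above R first.

```bash
cat > go.py <<'E'
import sys,numpy as np
from scipy.spatial.transform import Rotation as Ro
from bench import robot
o=robot.get_obs(); R=Ro.from_euler("xyz",o["ee_rot"])
t=np.array([float(a) for a in sys.argv[1:4]])
print("tool shift mm",(R.inv().apply(t-o["tool_pos"])*1000).round(1),"pos",o["tool_pos"].round(4),"rot",o["ee_rot"].round(4),"q",o["joint_positions"].round(2),"t",o["time"])
E
python3 go.py 0.5317 0.1155 0.204
```

```text
tool shift mm [ 544.  -540.9    1.6] pos [ 0.1252 -0.5351  0.2044] rot [-3.1396e+00 -2.0000e-04  2.2980e-01] q [-1.44  0.09  1.37 -0.    1.68 -0.1 ] t 0.1
```

```bash
python3 -m crank '[[0,[0.034,-0.034,0],[0,0,0]],[0,[0.034,-0.034,0],[0,0,0]],[0,[0.034,-0.034,0],[0,0,0]],[0,[0.034,-0.034,0],[0,0,0]],[0,[0.034,-0.034,0],[0,0,0]],[0,[0.034,-0.034,0],[0,0,0]],[0,[0.034,-0.034,0],[0,0,0]],[0,[0.034,-0.034,0],[0,0,0]]]'; python3 go.py 0.5317 0.1155 0.204
```

```text
time: 0.9
tool_pos: [0.3285, -0.2069, 0.2051]
ee_rot: [3.142, -0.0, 0.229]
wrist_force: [1.2, -0.6, 0.2]
width: 0.094
finger_force: 0.0
tool shift mm [ 271.1 -267.8    1.1] pos [ 0.3285 -0.2069  0.2051] rot [ 3.1415 -0.      0.2292] q [-0.71 -0.28  1.71  0.    1.71  0.63] t 0.9
```

```bash
python3 -m crank '[[0,[0.034,-0.034,0],[0,0,0]],[0,[0.034,-0.034,0],[0,0,0]],[0,[0.034,-0.034,0],[0,0,0]],[0,[0.034,-0.034,0],[0,0,0]],[0,[0.034,-0.034,0],[0,0,0]],[0,[0.034,-0.034,0],[0,0,0]],[0,[0.034,-0.034,0],[0,0,0]],[0,[0,0,0],[0,0,0]]]'; python3 go.py 0.5317 0.1155 0.204
```

```text
time: 1.7
tool_pos: [0.5068, 0.0817, 0.2037]
ee_rot: [-3.139, 0.002, 0.237]
wrist_force: [0.3, -1.0, -0.5]
width: 0.0941
finger_force: 0.0
tool shift mm [ 32.1 -27.   -0.3] pos [0.5068 0.0817 0.2037] rot [-3.1393e+00  1.9000e-03  2.3650e-01] q [0.05 0.01 1.46 0.   1.68 1.38] t 1.7
```

```bash
python3 -m crank '[[0,[0.031,-0.027,0],[0,0,0]],[0,[0,0,0],[0,0,-8.5]],[0,[0,0,0],[0,0,-8.5]],[0,[0,0,0],[0,0,-8.5]],[0,[0,0,0],[0,0,-8.5]],[0,[0,0,0],[0,0,-8.5]],[0,[0,0,0],[0,0,-8.5]],[0,[0,0,0],[0,0,-8.5]]]'; python3 -m crank '[[0,[0,0,0],[0,0,-8.5]],[0,[0,0,0],[0,0,-8.5]],[0,[0,0,0],[0,0,-8.5]],[0,[0,0,0],[0,0,-8.5]],[0,[0,0,0],[0,0,-8.5]],[0,[0,0,0],[0,0,-8.5]],[0,[0,0,0],[0,0,-8.5]],[0,[0,0,0],[0,0,-8.5]]]'; python3 - <<'E'
from h import *
from bench import vision
for n in("wrist","top"):
    s=vision.snapshot(n); P,ok=cloud(s); m=ok&(abs(P[...,2]-.12)<.006)&(np.hypot(P[...,0]-.5317,P[...,1]-.1155)<.05)
    print(n,m.sum())
    if m.sum()>50:
        (u,v),r=cv2.minEnclosingCircle(np.argwhere(m)[:,::-1].astype(np.float32)); print(u,v,r,ray(s,u,v,.12).round(4),r/s["fx"]*np.median(s["z_map"][m]))
        q=P[m]; print(((q.min(0)+q.max(0))/2).round(4),np.ptp(q,axis=0).round(4))
    if n=="wrist":cv2.imwrite("pics/w1.png",s["color"][:,:,::-1])
E
python3 go.py 0.5317 0.1155 0.204
```

```text
time: 2.5
tool_pos: [0.5291, 0.1094, 0.2051]
ee_rot: [-3.141, 0.001, 1.273]
wrist_force: [0.0, -1.4, -0.8]
width: 0.0938
finger_force: 0.0
time: 3.3
tool_pos: [0.5291, 0.1094, 0.2051]
ee_rot: [-3.14, -0.0, 2.46]
wrist_force: [0.0, 0.4, -0.1]
width: 0.0936
finger_force: 0.0
wrist 2681
332.77825927734375 196.95083618164062 30.24004364013672 [0.5317 0.1197 0.12  ] 0.02560343
[0.533  0.1187 0.1184] [0.052  0.0519 0.0088]
top 30
tool shift mm [1.9 6.2 1.1] pos [0.5292 0.1095 0.2051] rot [-3.1405e+00 -3.0000e-04  2.4538e+00] q [ 0.1   0.07  1.39 -0.    1.68 -0.78] t 3.4
```

View pics/w1.png

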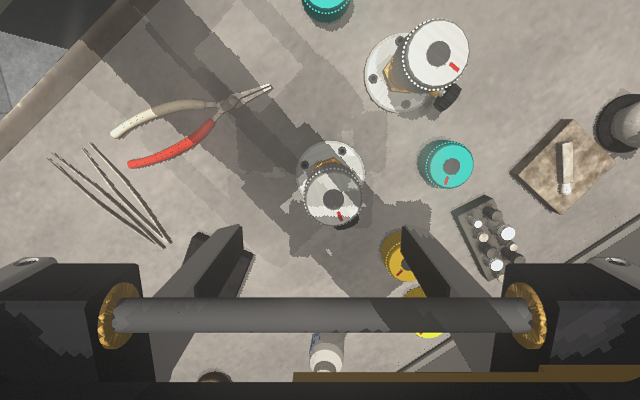

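The wrist picture shows cap R at (333,197), sharp and unobstructed, with its mark toward the knob. Wrist and top views differ by 4 mm in y. I go down partway and look again.

```bash
python3 go.py 0.532 0.118 0.14; python3 -m crank '[[0,[0.004,0.008,0.025],[0,0,0]],[0,[0,0,0.04],[0,0,0]],[0,[0,0,0],[0,0,0]],[0,[0,0,0],[0,0,0]]]'; python3 - <<'E'
from h import *
from bench import vision
for n in("wrist",):
    s=vision.snapshot(n); P,ok=cloud(s); m=ok&(abs(P[...,2]-.12)<.006)&(np.hypot(P[...,0]-.5317,P[...,1]-.1175)<.035)
    (u,v),r=cv2.minEnclosingCircle(np.argwhere(m)[:,::-1].astype(np.float32)); print(u,v,r,ray(s,u,v,.12).round(4),r/s["fx"]*np.median(s["z_map"][m]),m.sum())
    q=P[m]; print(((q.min(0)+q.max(0))/2).round(4),np.ptp(q,axis=0).round(4))
E
python3 go.py 0.532 0.118 0.088
```

```text
tool shift mm [ 3.2  8.4 65.1] pos [0.5292 0.1095 0.2051] rot [-3.1405e+00 -3.0000e-04  2.4538e+00] q [ 0.1   0.07  1.39 -0.    1.68 -0.78] t 3.4
time: 3.8
tool_pos: [0.531, 0.1188, 0.14]
ee_rot: [-3.14, -0.001, 2.453]
wrist_force: [-0.7, 0.4, 0.2]
width: 0.094
finger_force: 0.0
323.3961181640625 226.0 38.720401763916016 [0.531  0.1205 0.12  ] 0.025305789 4368
[0.5331 0.1187 0.1184] [0.052  0.0521 0.0088]
tool shift mm [-0.3 -0.9 53.9] pos [0.5323 0.1189 0.1419] rot [3.1407e+00 1.1000e-03 2.4533e+00] q [ 0.12  0.1   1.49 -0.    1.56 -0.77] t 3.85
```

```bash
python3 -m crank '[[0,[0,0,0.027],[0,0,0]],[0,[0,0,0.027],[0,0,0]],[0,[0,0,0],[0,0,0]],[0,[0,0,0],[0,0,0]]]'; python3 go.py 0.532 0.1187 0.088
python3 -m crank '[[0.35,[0,0,0],[0,0,0]],[0.42,[0,0,0],[0,0,0]],[0.44,[0,0,0],[0,0,0]],[0.44,[0,0,0],[0,0,0]]]'
```

```text
time: 4.25
tool_pos: [0.5328, 0.1192, 0.0885]
ee_rot: [3.14, 0.002, 2.454]
wrist_force: [0.0, -0.2, 0.5]
width: 0.094
finger_force: 0.0
tool shift mm [ 0.3 -0.9  0.5] pos [0.5328 0.1192 0.0885] rot [3.1398e+00 1.9000e-03 2.4544e+00] q [ 0.12  0.13  1.56 -0.    1.45 -0.77] t 4.25
time: 4.65
tool_pos: [0.5321, 0.1193, 0.0873]
ee_rot: [3.141, 0.001, 2.455]
wrist_force: [0.2, 0.1, -0.7]
width: 0.0652
finger_force: 0.0
```

```bash
python3 -m crank '[[0.5,[0,0,0],[0,0,0]],[0.6,[0,0,0],[0,0,0]],[0.6,[0,0,0],[0,0,0]],[0.6,[0,0,0],[0,0,0]]]'; python3 -c "
from bench import robot;o=robot.get_obs();print(o)"
```

```text
time: 5.05
tool_pos: [0.5319, 0.1195, 0.0866]
ee_rot: [3.141, 0.0, 2.455]
wrist_force: [-0.1, 0.9, 0.0]
width: 0.0518
finger_force: 30.0
{'time': 5.05, 'joint_positions': array([ 1.16778697e-01,  1.29838161e-01,  1.56259287e+00,  2.13934245e-04,
        1.44866633e+00, -7.67600352e-01]), 'qvel': array([-0.00116566,  0.00135112,  0.00035893,  0.00064852, -0.00052427,
        0.00025974]), 'joint_torque': array([-3.61886211e-01, -3.40585327e+01, -2.82424772e+01, -1.91594241e-01,
        2.46751886e-01, -3.02518497e-02]), 'tool_pos': array([0.53190002, 0.1194616 , 0.08658653]), 'ee_rot': array([3.14108879e+00, 1.91129255e-04, 2.45514932e+00]), 'wrist_force': array([-0.07368141,  0.94065063,  0.0330183 ]), 'wrist_torque': array([ 0.11363304, -0.24742249, -0.05196773]), 'finger_force': 30.000041741877794, 'width': 0.05178531421556941}
```

```bash
cat > st.py <<'E'
from bench import robot;o=robot.get_obs();print("T",o["wrist_torque"].round(3),"F",o["wrist_force"].round(2),"z",o["tool_pos"].round(4),"yaw",o["ee_rot"].round(4),"w",round(o["width"],4),"t",o["time"])
E
python3 -m crank '[[0.6,[0,0,0],[0,0,1]]]'>/dev/null; python3 st.py;python3 -m crank '[[0.6,[0,0,0],[0,0,1]]]'>/dev/null; python3 st.py;python3 -m crank '[[0.6,[0,0,0],[0,0,1]]]'>/dev/null; python3 st.py
```

```text
T [ 0.168 -0.159  0.078] F [0.99 0.6  1.16] z [0.5319 0.1195 0.0866] yaw [3.1410e+00 2.0000e-04 2.4371e+00] w 0.0519 t 5.15
T [ 0.19  -0.207 -0.009] F [1.11 0.73 1.41] z [0.5319 0.1195 0.0867] yaw [3.1410e+00 3.0000e-04 2.4191e+00] w 0.0516 t 5.25
T [ 0.253 -0.249  0.205] F [0.73 0.95 1.81] z [0.5319 0.1195 0.0867] yaw [3.1409e+00 3.0000e-04 2.4016e+00] w 0.0518 t 5.35
```

```bash
for i in 1 2 3; do python3 -m crank '[[0.6,[0,0,0],[0,0,1.5]]]'>/dev/null; python3 st.py; done
```

```text
T [ 0.21  -0.194  0.024] F [-0.22  0.74  3.14] z [0.532  0.1195 0.0869] yaw [3.1408e+00 3.0000e-04 2.3749e+00] w 0.0518 t 5.45
T [ 0.282 -0.127  0.068] F [-0.66  1.79  3.77] z [0.532  0.1195 0.087 ] yaw [3.1407e+00 3.0000e-04 2.3482e+00] w 0.0518 t 5.55
T [ 0.252 -0.131  0.131] F [0.25 1.3  3.66] z [0.532  0.1195 0.0871] yaw [3.1406e+00 4.0000e-04 2.3220e+00] w 0.0518 t 5.65
```

Clockwise pushes the hand up, so R is the fuel-gas cap. I carry on, rising with the thread.

```bash
python3 -m crank '[[0.6,[0,0,-0.0006],[0,0,4]],[0.6,[0,0,-0.0004],[0,0,4]],[0.6,[0,0,-0.0003],[0,0,4]]]'>/dev/null; python3 st.py;  python3 -m crank '[[0.6,[0,0,-0.0004],[0,0,5]],[0.6,[0,0,-0.0004],[0,0,5]],[0.6,[0,0,-0.0004],[0,0,5]]]'>/dev/null; python3 st.py
```

```text
T [ 0.289 -0.268  0.082] F [-0.33  1.53  2.69] z [0.5321 0.1195 0.0881] yaw [3.1406e+00 2.0000e-04 2.1109e+00] w 0.0515 t 5.95
T [ 0.377 -0.346  0.187] F [1.49 2.28 2.36] z [0.5321 0.1197 0.0892] yaw [ 3.1403e+00 -5.0000e-04  1.8485e+00] w 0.0516 t 6.25
```

```bash
for i in 1 2; do python3 -m crank '[[0.6,[0,0,-0.0005],[0,0,5]],[0.6,[0,0,-0.0004],[0,0,5]],[0.6,[0,0,-0.0004],[0,0,5]],[0.6,[0,0,-0.0004],[0,0,5]]]'>/dev/null; python3 st.py; done
python3 - <<'E'
from h import *
from bench import vision
s=vision.snapshot("wrist"); cv2.imwrite("pics/w2.png",s["color"][:,:,::-1])
E
```

```text
T [ 0.514 -0.817  0.06 ] F [ 3.62  2.51 -2.75] z [0.5325 0.1199 0.0901] yaw [ 3.1399e+00 -1.3000e-03  1.4992e+00] w 0.0519 t 6.65
T [ 0.507 -1.121  0.089] F [ 6.29  2.72 -4.43] z [0.5329 0.1198 0.091 ] yaw [ 3.14e+00 -1.90e-03  1.15e+00] w 0.052 t 7.05
```

View pics/w2.png

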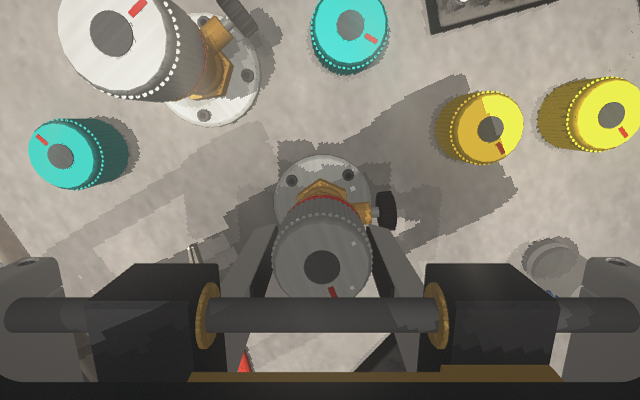

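The mark at (333,292) has turned about 70° clockwise from the knob at (385,210), so the cap is turning with the fingers. I continue until it is out of the thread.

```bash
for i in 1 2 3; do python3 -m crank '[[0.6,[0,0,-0.0005],[0,0,5]],[0.6,[0,0,-0.0005],[0,0,5]],[0.6,[0,0,-0.0005],[0,0,5]],[0.6,[0,0,-0.0005],[0,0,5]]]'>/dev/null; python3 st.py; done
```

```text
T [ 0.512 -1.23   0.03 ] F [ 6.1   2.14 -5.62] z [0.5332 0.1195 0.093 ] yaw [ 3.1399e+00 -2.4000e-03  8.0080e-01] w 0.0515 t 7.5
T [ 0.368 -1.343  0.094] F [ 6.09  2.21 -5.94] z [0.5334 0.1192 0.0951] yaw [ 3.1402e+00 -3.1000e-03  4.5160e-01] w 0.0518 t 7.9
T [ 0.251 -1.373  0.092] F [ 7.07  0.2  -6.23] z [0.5335 0.1189 0.0971] yaw [ 3.1408 -0.0035  0.1024] w 0.0517 t 8.3
```

```bash
python3 -m crank '[[0.6,[0,0,-0.0005],[0,0,4]],[0.6,[0,0,-0.001],[0,0,4]],[0.6,[0,0,-0.001],[0,0,0]],[0.6,[0,0,-0.001],[0,0,0]]]'>/dev/null; python3 st.py; python3 -m crank '[[0.6,[0,0,-0.002],[0,0,0]],[0.6,[0,0,-0.002],[0,0,0]]]'>/dev/null; python3 st.py
```

```text
T [ 0.209 -1.656 -0.048] F [  8.74   1.99 -10.25] z [0.5333 0.1186 0.0993] yaw [ 3.1407e+00 -2.5000e-03 -3.4000e-02] w 0.0519 t 8.7
T [ 0.263 -1.43   0.015] F [ 7.38  1.76 -9.55] z [0.5329 0.1189 0.1031] yaw [ 3.1411e+00 -1.5000e-03 -3.3900e-02] w 0.0518 t 8.9
```

```bash
python3 -m crank '[[0.6,[0.001,0,-0.003],[0,0,0]],[0.6,[0.0005,0,-0.005],[0,0,0]],[0.6,[0,0,-0.005],[0,0,0]]]'>/dev/null; python3 st.py; python3 -m crank '[[0.6,[0,0,-0.01],[0,0,0]],[0.6,[0,0,-0.02],[0,0,0]],[0.6,[0,0,-0.02],[0,0,0]],[0.6,[0,0,-0.02],[0,0,0]],[0.6,[0,0,-0.01],[0,0,0]],[0.6,[0,0,0],[0,0,0]]]'>/dev/null; python3 st.py; python3 go.py 0.537 -0.078 0.19
```

```text
T [ 0.017 -0.016 -0.041] F [-0.8   0.04 -4.02] z [0.5316 0.1188 0.1175] yaw [ 3.1405  0.0049 -0.0329] w 0.0514 t 9.2
T [ 0.032 -0.06   0.013] F [-0.71 -0.38 -4.38] z [0.5341 0.1194 0.2015] yaw [-3.1411 -0.0043 -0.032 ] w 0.0522 t 9.8
tool shift mm [  9.2 197.2  11.4] pos [0.5341 0.1194 0.2015] rot [-3.1411 -0.0043 -0.032 ] q [ 0.12  0.08  1.39 -0.    1.67  1.72] t 9.8
```

```bash
python3 -m crank '[[0.6,[0.001,0.02,0],[0,0,0]],[0.6,[0.001,0.03,0],[0,0,0]],[0.6,[0.001,0.03,0],[0,0,0]],[0.6,[0.001,0.03,0],[0,0,0]],[0.6,[0.001,0.03,0],[0,0,0]],[0.6,[0.001,0.03,0],[0,0,0]],[0.6,[0.002,0.02,0],[0,0,0]],[0.6,[0.001,0.005,0],[0,0,0]]]'>/dev/null; python3 -m crank '[[0.6,[0,0,0.03],[0,0,0]],[0.6,[0,0,0.03],[0,0,0]],[0.6,[0,0,0],[0,0,0]],[0.6,[0,0,0],[0,0,0]]]'>/dev/null;python3 st.py; python3 go.py 0.537 -0.076 0.0286; python3 - <<'E'
from h import *
from bench import vision
s=vision.snapshot("wrist"); cv2.imwrite("pics/w3.png",s["color"][:,:,::-1])
P,ok=cloud(s); m=ok&(abs(P[...,2]-.022)<.008)&(s["color"].max(2)<90)&(np.hypot(P[...,0]-.537,P[...,1]+.076)<.075)
print(m.sum(), cv2.minAreaRect(np.float32(P[m][:,:2])) if m.any() else "")
E
```

```text
T [-0.016 -0.018  0.008] F [ 0.55 -0.23 -3.16] z [ 0.5353 -0.0751  0.1381] yaw [-3.1407e+00  2.5000e-03 -3.1300e-02] w 0.0518 t 11.0
tool shift mm [  2.    0.9 109.5] pos [ 0.5353 -0.0751  0.1381] rot [-3.1407e+00  2.5000e-03 -3.1300e-02] q [-0.24  0.09  1.5   0.    1.55  1.36] t 11.0
5292 ((0.5378706455230713, -0.07649408280849457), (0.07570575177669525, 0.08779129385948181), 27.398731231689453)
```

View pics/w3.png

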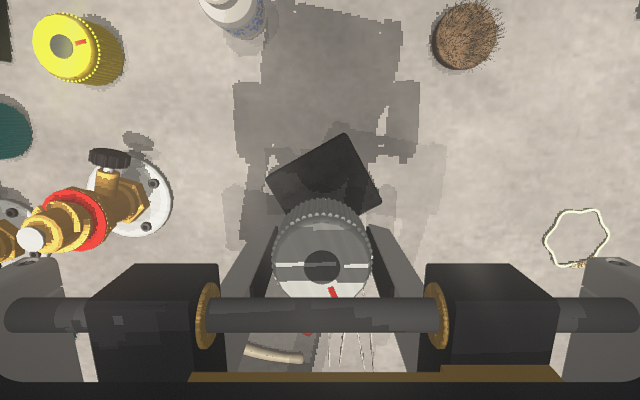

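The cap is held level at (322,250), the uncovered spigot is at (50,235), and the pad is partly hidden around (325,170). Its centre is (0.538,-0.0765), which agrees with the aim to 2 mm, so I lower.

```bash
python3 -m crank '[[0.6,[0.002,0.001,0.03],[0,0,0]],[0.6,[0,0,0.03],[0,0,0]],[0.6,[0,0,0.025],[0,0,0]],[0.6,[0,0,0.015],[0,0,0]],[0.6,[0,0,0.003],[0,0,0]],[0.6,[0,0,0],[0,0,0]]]'>/dev/null;python3 st.py; for i in 1 2 3; do python3 -m crank '[[0.6,[0,0,0.0015],[0,0,0]]]'>/dev/null;python3 st.py; done
```

```text
T [ 0.059  0.034 -0.003] F [ 0.21  0.06 -3.91] z [ 0.5389 -0.0771  0.0371] yaw [ 3.1412e+00 -1.8000e-03 -3.1800e-02] w 0.0516 t 11.65
T [ 0.008 -0.007 -0.009] F [ 0.51 -0.74 -3.58] z [ 0.5398 -0.0774  0.0368] yaw [ 3.1406 -0.0045 -0.0319] w 0.0516 t 11.75
T [0.009 0.057 0.007] F [ 0.46  0.11 -4.01] z [ 0.5393 -0.0774  0.0347] yaw [ 3.1407 -0.0036 -0.0319] w 0.0516 t 11.85
T [ 0.057  0.071 -0.062] F [-0.21  0.4  -4.07] z [ 0.5387 -0.0773  0.0325] yaw [ 3.141e+00 -2.200e-03 -3.200e-02] w 0.0519 t 11.95
```

```bash
for i in 1 2 3 4 5; do python3 -m crank '[[0.6,[0,0,0.0008],[0,0,0]]]'>/dev/null;python3 st.py; done
```

```text
T [ 0.038 -0.001  0.004] F [-0.87 -0.01 -4.41] z [ 0.5382 -0.0771  0.031 ] yaw [ 3.1414e+00 -8.0000e-04 -3.2000e-02] w 0.0516 t 12.05
T [ 0.014 -0.034 -0.055] F [ 0.09 -0.12 -3.6 ] z [ 0.538  -0.0771  0.0299] yaw [ 3.1414e+00 -3.0000e-04 -3.2000e-02] w 0.0516 t 12.15
T [ 0.045 -0.003  0.041] F [ 0.02  0.2  -3.89] z [ 0.5379 -0.0771  0.0289] yaw [ 3.1415e+00 -1.0000e-04 -3.2100e-02] w 0.0517 t 12.25
T [ 0.034 -0.025  0.015] F [ 0.4  -0.46 -3.41] z [ 0.5379 -0.0771  0.0281] yaw [ 3.1415  0.     -0.0321] w 0.052 t 12.35
T [ 0.186  0.51  -0.042] F [-2.54 -0.24  3.17] z [ 0.538  -0.0771  0.028 ] yaw [ 3.1415 -0.     -0.032 ] w 0.0521 t 12.45
```

Touchdown. I ease off a little, open, and rise.

```bash
python3 -m crank '[[0.6,[0,0,-0.0003],[0,0,0]],[0.4,[0,0,0],[0,0,0]],[0.3,[0,0,0],[0,0,0]],[0.1,[0,0,0],[0,0,0]],[0,[0,0,0],[0,0,0]],[0,[0,0,0],[0,0,0]],[0,[0,0,0],[0,0,0]]]'; python3 -m crank '[[0,[0,0,-0.01],[0,0,0]],[0,[0,0,-0.03],[0,0,0]],[0,[0,0,-0.04],[0,0,0]],[0,[0,0,-0.04],[0,0,0]],[0,[0,0,-0.04],[0,0,0]],[0,[0,0,0],[0,0,0]],[0,[0,0,0],[0,0,0]]]'; python3 - <<'E'
from h import *
from bench import vision
s=vision.snapshot("wrist"); cv2.imwrite("pics/w4.png",s["color"][:,:,::-1])
P,ok=cloud(s); m=ok&(abs(P[...,2]-.062)<.006)&(np.hypot(P[...,0]-.537,P[...,1]+.076)<.06)
q=P[m];print("cap",((q.min(0)+q.max(0))/2).round(4),np.ptp(q,axis=0).round(4),np.median(q[:,2]))
m=ok&(abs(P[...,2]-.022)<.008)&(s["color"].max(2)<90)&(np.hypot(P[...,0]-.537,P[...,1]+.076)<.075)
print("pad",cv2.minAreaRect(np.float32(P[m][:,:2])))
s=vision.snapshot("top"); P,ok=cloud(s); m=ok&(abs(P[...,2]-.12)<.01)&(np.hypot(P[...,0]-.493,P[...,1]-.249)<.04); print("oxy z",np.median(P[m][:,2]))
E
```

```text
time: 13.15
tool_pos: [0.538, -0.077, 0.0277]
ee_rot: [3.141, -0.0, -0.032]
wrist_force: [-0.3, -0.1, -0.1]
width: 0.0918
finger_force: 0.0
time: 13.85
tool_pos: [0.5387, -0.0772, 0.1897]
ee_rot: [3.141, -0.004, -0.032]
wrist_force: [0.2, -0.8, -1.0]
width: 0.0942
finger_force: 0.0
cap [ 0.5368 -0.0766  0.0603] [0.0523 0.0511 0.0086] 0.061925574624327226
pad ((0.537623941898346, -0.07621629536151886), (0.07582645863294601, 0.08853204548358917), 27.48019027709961)
oxy z 0.11966417252049255
```

View pics/w4.png

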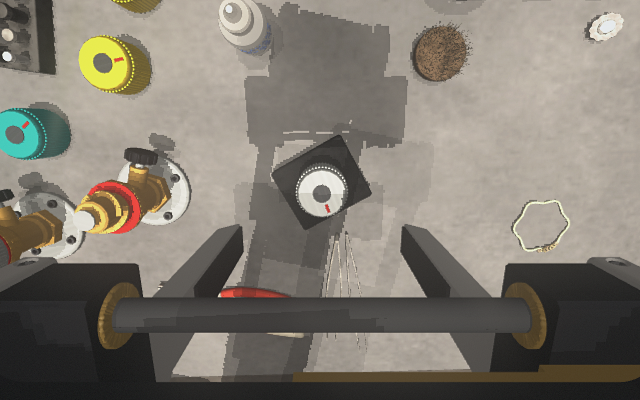

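The cap stands upright at the pad's centre, at (321,193). Measured cap and pad centres agree within 1 mm, and the oxygen cap is untouched at its original height.

```bash
python3 -c "
from bench import robot;print(robot.close_job())"
```

```text
the job is handed in; nothing more can be done
None
```

The fuel-gas cap (the post nearer the pad, left-hand thread) was unscrewed clockwise and stands mouth down in the middle of the rubber pad; the oxygen cap was never touched, and the job is handed in at about 14 s (no verdict was returned).

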